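# Fetch the filter from the cold-brew canister with the lifting hook

## Robot

A 6-joint arm with a two-finger parallel gripper is mounted at the origin on a cart in front of the work surface, level with it; the furniture and walls round the work are solid. World frame = base frame: x ahead of the robot, y to its left, z up, the work surface at z = 0. Lengths are in m, angles in rad, forces in N, time in s.
With the tool pointing down it reaches from about 0.4 to 0.825 m from the base axis. Payload 7 kg.
Tool frame: the origin (TCP) lies on the centre line of the jaws, within the pads' length; the fingertips stand 14 mm ahead of it and the grasp point (between the pads) lies 5 mm behind it; z points along the fingers, y is the line along which they close (so a half turn about z gives the same grasp; the last joint's range is limited). The gripper opens to 88 mm and grips with 3 to 60 N. Pads are 19 mm wide; open, the fingers measure 130 mm over their backs; the gripper's body (78 mm by 193 mm) begins 47 mm behind the grasp point.
Start: joints at [-0.977, 0.359, 0.012, 0, -1.224, -0.288], TCP at [0.203, -0.644, 0.241] pointing down, gripper open.
Joint ranges: [-3.07, 3.07], [-1.43, 2.12], [-1.02, 1.25], [-3.03, 1.67], [-3.05, -0], [-3.03, 3.03]. Speed limits (rad/s): [2.39, 2.39, 3.01, 3.14, 3.14, 3.14].

## Interface

Orientations are given as [roll, pitch, yaw] about the fixed x, y, z axes, in that order (R = Rz(yaw) Ry(pitch) Rx(roll)).
In Python, from station import arm gives the robot as it stands.
- The arm moves only by the tool move_arm, never from a script. Its argument "rows" is a list of rows, each an object with "translation": the shift along the tool's x, y, z in cm, a list of three; "rot": the turn, a rotation vector about the tool's x, y, z in degrees, a list of three; "hand": the closure, from 0 (fully open) to 1 (shut). A call has 1 to 8 rows; each row is the pose to reach, as a shift and turn from the pose commanded when the call began, along the tool's axes at that moment; what a row does not reach only later rows make up. A row lasts 1/12 s, in which the tool goes at most 41.7 mm and 7.16 degrees, less where a joint would pass 70% of its speed; a pose out of reach is approached as far as the arm can. A call with a gripper value outside its range is refused whole. The fingers move at their own pace and stop on an object; "squeeze" is the grip in N (left out, the last holds). Time passes only in rows, so rows that repeat a pose let the fingers close. It gives the time, the measured TCP pose, the force, the opening and the grip force at its end, in the units of the state.
- arm.get_state(): the state, without advancing time (a new reading comes with each control period).
- arm.grab_frame(name): name is "scene" or "top" or "wrist"; returns (picture, depth): 420x560x3 uint8, red, green, blue; 420x560 float32, m along the optical axis (not along the pixel's ray), 0 where there is no reading.
- arm.camera_params(name): a dict with "vfov" (degrees; the focal length in pixels is half the picture's height over the tangent of half this angle, whatever the lens; pixels are square), "cx", "cy" (the principal point, pixels), "position" and "orientation" of the camera in the world; the wrist camera has in their place "tool_from_camera" (4x4, takes a point from camera to tool coordinates, whose origin is the TCP and whose axes are the flange's). Camera axes: x right, y down, z forward; pixel columns grow to the right and rows downward; lengths in m; the calibration is good to about 2 mm. The wrist camera is an equidistant fisheye: a pixel r from the principal point sees the ray r / f radians off the axis. A picture is of the moment at which its call begins: read the wrist's pose just before it. camera_params takes no time and is no camera call.
- arm.job_done(): hands the job in; it is judged then, once.
Trained networks look in the newest picture that a camera, given by its name, has taken for a name from the list of things; names that differ only in an ending like _2 or _b are one class to them, and where a whole thing is asked for, a point or a joint stands for the part that bears it (a point fixed in the world has none). Each returns a list of dicts, best first, with "p" (0 to 1); they miss things now and then, are a little off and sometimes report something else, mostly with a low value. They report only what shows in the picture. A call takes as long as a camera call. They do not tell look-alikes from the thing itself.
- arm.search_frame(label, camera): "point" ([x, y, z] in m, in the coordinates of the camera as it stood for that picture, good to about 4 mm: the middle of the surface that is visible of it).
- arm.pinpoint(label, camera): "point" ([x, y, z] in m, in the coordinates of the camera as it stood for that picture, good to about 4 mm: a listed point, or the origin of a listed thing).
The state is a dict: "t": time; "q": joint angles; "qd": joint speeds; "joint_efforts": joint torques, N m; "eef_pos": TCP position; "ee_rot": TCP orientation; "force": force on the tool from outside, world axes, zero at the start; "moment": the same for the moment, N m; "width": finger opening in m; "gripper_force": force on a finger pad.
Only numpy, scipy, OpenCV 4.12 (cv2) and the standard library are available. Lean on these libraries where they do the work, as an engineer would, in place of code of your own. Each camera call takes 0.05 s, during which the arm holds its last target. There are 200 camera calls.

## Task

Take the red-handled hook rod from its holder and, touching the filter with nothing but the hook, fish the filter out of the canister by its orange bail and lower it until it stands upright in the blue drip tray before you unhook it. Then hang the hook rod back in its slot in the holder. Leave the other things on the worktop where they are.

Things in the scene. Friction and masses are not known exactly. Their poses are not given: they have to be found in the camera images.
- canister: Fixed round open steel canister, 102 mm across (94 mm inside), rim 150 mm above the worktop; a small tap on its local -x side reaches 72 mm from the axis, below 40 mm. Four grey bosses inside (71 mm between opposite ones, tops 42 mm above the worktop) carry the filter. Origin: centre of the underside. Canister, holder and tray may swap places, shift and turn.
- filter: Loose filter, about 0.25 kg: dark cup 61 mm across, 30 mm tall, under a flat white lid 78 mm across (top at z = 36 mm), with a rigid orange wire bail. Origin: centre of the underside, z up. It starts hanging by its lid on the canister's inner bosses, origin 12 mm above the worktop, up to 4 mm off centre, turned.
- bail_top (a point): Apex of the bail, on the wire's centre line, 76 mm above the filter's origin, at first 59 mm under the canister's rim (wire top); axes as the filter's. The bail is a fixed arch of 6 mm wire in the local y-z plane: up from the lid at y = +/-30 mm to z = 50 mm, then sloping to the apex at y = 0. 37 mm free between lid and wire at the apex; hook it from local +x or -x.
- hook_rod: Loose hook rod, 175 mm, 0.14 kg, upright in its holder. Origin: shank axis, level with the hook's lowest point; z up, local +x from shank to hook tip. 7 mm wire; upturned J in the local x-z plane, tip at x = 20 mm (wire centre) ending at z = 21 mm, clear mouth 13 mm. Collar 40 mm across at z = 100 to 105 mm. Red handle z = 105 to 175 mm, 28 mm wide along x, 16 mm thick along y (grip across y).
- hook_seat (a point): Bottom of the hook's trough where a bail comes to rest: 10 mm toward the tip, 7 mm above the rod's origin; axes as the rod's.
- hook_grip (a point): Grip point of the hook rod: on the shank axis in the red handle, 130 mm above the rod's origin, 25 mm above the collar's top; axes as the rod's.
- holder: Fixed wooden holder, 60 x 36 mm (local x, y), 112 mm tall, on a 90 x 70 mm foot, with a slot open at the top, 46 mm (x) by 22 mm (y). Origin: centre of the underside. The rod hangs in the slot by its collar, which lies on the top edges: shank about 10 mm to local -x of the slot's centre, tip toward local +x, rod origin 12 mm above the worktop.
- holder_seat (a point): Point at the holder's top edge (112 mm up), 10 mm to local -x of the slot's centre, where the shank axis passes when the rod hangs in place; axes as the holder's.
- drip_tray: Fixed square blue drip tray, 164 x 164 mm, 150 x 150 mm inside, rim 18 mm tall, flat floor 7 mm above the worktop with white stripes. Origin: centre of the underside, z up.
- jar: Storage jar with pasta and a white lid, 81 mm across, 163 mm tall, standing behind the work; a bystander. Origin: centre of the underside.
- soap_box: White and yellow dish-soap box with a sponge on top, 72 x 128 mm, 118 mm tall, standing behind the work; a bystander. Origin: centre of the underside.
Things that resemble listed ones, but are neither listed nor needed, are in the scene too. Leave any green look-alike of the filter alone.

How it is judged:
On the way, in this order (a step that is already met when the one before it is completed fails the run):
1. The filter hangs on the hook, lifted clear above the canister's rim (height (world z) of filter above 0.152 m and contact force between filter and hook_rod above 0.5 N and contact force between filter and the arm below 0.3 N and contact force between filter and the fingers below 0.3 N), for 0.1 s.
2. The filter has been lowered to stand upright in the drip tray, with the hook still at its bail (x of filter in the frame of drip_tray between -0.046 and 0.046 m and y of filter in the frame of drip_tray between -0.046 and 0.046 m and z of filter in the frame of drip_tray below 0.013 m and angle between filter's own z axis and vertical below 0.12 rad and contact force between filter and drip_tray above 0.5 N and distance between hook_seat and bail_top below 0.04 m), for 0.1 s.
At the end, for the whole second after the job is handed in: Filter still, upright (0.12 rad), on the tray floor (undersides within 13 mm, centre within 46 mm of the tray's along each side), off the hook. Rod hangs still and upright (0.12 rad) in the slot: shank within 35 mm of the seat point, origin under 19 mm above the holder's underside (x of filter in the frame of drip_tray between -0.046 and 0.046 m and y of filter in the frame of drip_tray between -0.046 and 0.046 m and z of filter in the frame of drip_tray below 0.013 m and angle between each of filter, hook_rod's own z axis and vertical below 0.12 rad and contact force between filter and drip_tray above 0.5 N and linear speed of each of filter, hook_rod below 0.02 m/s and contact force between filter and hook_rod below 0.1 N and horizontal distance between holder_seat and hook_rod below 0.035 m and z of hook_rod in the frame of holder between 0.004 and 0.019 m); the robot touches nothing.
It fails at once if The filter is touched by the gripper or the arm (contact force between filter and the fingers above 1 N or contact force between filter and the arm above 1 N).
It fails at once if The jar or the soap box is moved by more than 30 mm (distance of any of jar, soap_box from where it was at the start of the episode above 0.03 m).
It also fails if it takes over 69 s, if anything falls off the work surface, if the arm or the gripper's body presses on something with over 40 N, if the wrist force passes 120 N, or if a joint passes its speed limit or range.

## Working session

There is one attempt and no reset: what is moved stays moved. The work goes in short steps, Python scripts to look and compute and a tool call to move; the robot and the scene stay as the last step left them, time stands still between calls to the robot, and variables do not carry over. Pictures are saved under pics/ and viewed, at most 10 in all, crops included, and the job is handed in when it is done.

Besides the shell and the picture viewer there is one more tool, called after ">>>" as a command line: name --argument value ..., lists and objects as JSON in quotes. move_arm: Moves the arm, as the interface text tells. Its arguments: {"type":"object","properties":{"rows":{"type":"array","items":{"type":"object","properties":{"translation":{"type":"array","items":{"type":"number"}},"rot":{"type":"array","items":{"type":"number"}},"hand":{"type":"number"}}}},"squeeze":{"type":"number"}},"required":["rows"]}

```bash
ls; mkdir -p pics; cat > h.py <<'E'
import numpy as np, cv2
from scipy.spatial.transform import Rotation as R
from station import arm
def campose(n):
    p=arm.camera_params(n); o=np.array(p.get("orientation",0),float)
    T=np.eye(4)
    if n=="wrist":
        s=arm.get_state(); T[:3,:3]=R.from_euler('xyz',s["ee_rot"]).as_matrix(); T[:3,3]=s["eef_pos"]
        return T@np.array(p["tool_from_camera"])
    T[:3,:3]=o if o.shape==(3,3) else R.from_euler('xyz',o).as_matrix()
    T[:3,3]=p["position"]; return T
def w(T,pt): return T[:3,:3]@np.asarray(pt,float)+T[:3,3]
def cloud(n,d):
    p=arm.camera_params(n); H,W=d.shape; f=H/2/np.tan(np.radians(p["vfov"])/2)
    v,u=np.mgrid[:H,:W]; x=(u-p["cx"]); y=(v-p["cy"])
    if n=="wrist":
        r=np.hypot(x,y)+1e-9; th=r/f; k=np.tan(th)/r
    else: k=1/f
    P=np.stack([x*k*d,y*k*d,d],-1); T=campose(n); return P@T[:3,:3].T+T[:3,3]
E
python3 - <<'E'
from h import *
print(arm.camera_params("scene"),arm.camera_params("top"))
for n in ("scene","top"):
    im,d=arm.grab_frame(n); cv2.imwrite(f"pics/{n}0.png",im[...,::-1]); np.save(f"{n}0.npy",d); np.save(f"{n}0i.npy",im); T=campose(n)
    for l in ["canister","filter","bail_top","hook_rod","hook_grip","hook_seat","holder","holder_seat","drip_tray"]:
        for r in arm.pinpoint(l,n)[:3]: print(n,l,round(r["p"],2),w(T,r["point"]).round(3))
print(arm.get_state())
E
```

```text
pics
{'vfov': 45.43320568382738, 'cx': 269.3820064181532, 'cy': 215.9894004265112, 'position': array([0.27604954, 0.7417909 , 0.94379434]), 'orientation': array([-2.42525676,  0.00396846, -2.71253217])} {'vfov': 51.83124248113585, 'cx': 283.35894250206314, 'cy': 211.32847432262992, 'position': array([0.37132739, 0.0949683 , 1.13628427]), 'orientation': array([-2.95171642,  0.02268122, -1.56927942])}
scene canister 0.64 [ 0.47   0.291 -0.003]
scene filter 0.98 [0.604 0.246 0.005]
scene filter 0.74 [0.474 0.288 0.011]
scene bail_top 0.94 [0.604 0.246 0.075]
scene bail_top 0.83 [0.471 0.286 0.09 ]
scene hook_grip 0.9 [ 0.454 -0.126  0.142]
scene holder 0.64 [ 0.462 -0.123 -0.001]
scene holder_seat 0.95 [ 0.452 -0.127  0.113]
scene drip_tray 0.86 [ 0.446  0.052 -0.004]
top canister 0.58 [0.461 0.289 0.003]
top filter 0.7 [ 0.606  0.249 -0.001]
top filter 0.55 [0.468 0.287 0.013]
top bail_top 0.92 [0.467 0.291 0.087]
top bail_top 0.86 [0.602 0.245 0.073]
top bail_top 0.61 [0.445 0.056 0.001]
top hook_rod 0.58 [ 0.448 -0.122  0.014]
top hook_rod 0.45 [ 0.454 -0.125  0.14 ]
top hook_grip 0.75 [ 0.454 -0.123  0.138]
top holder 0.8 [ 0.459 -0.123 -0.001]
top holder_seat 0.65 [ 0.451 -0.125  0.113]
top drip_tray 0.98 [ 0.446  0.054 -0.002]
top drip_tray 0.17 [0.683 0.083 0.001]
{'t': 1.0, 'q': array([-9.76889025e-01,  3.58618468e-01,  1.19225809e-02,  3.04656049e-05,
       -1.22409083e+00, -2.88103516e-01]), 'qd': array([-0.00055107,  0.00019098,  0.00042484, -0.00064145, -0.00015103,
        0.00079618]), 'joint_efforts': array([ 1.15754901e-03, -5.82390618e+01,  2.93306261e+01,  7.00257361e+00,
        1.24321401e-02, -6.00168789e-06]), 'eef_pos': array([ 0.20319463, -0.64368808,  0.24056463]), 'ee_rot': array([-3.14157530e+00, -2.47424821e-05, -2.83577852e+00]), 'force': array([0.05238235, 0.07647641, 0.64257494]), 'moment': array([-0.03204833, -0.01836441, -0.00299779]), 'gripper_force': 0.0, 'width': 0.08739744840100855}
```

View pics/top0.png

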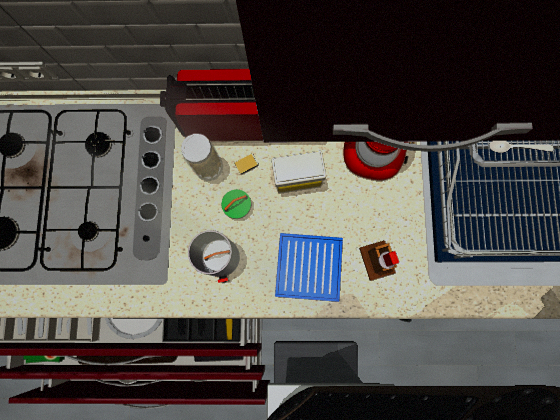

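View pics/scene0.png

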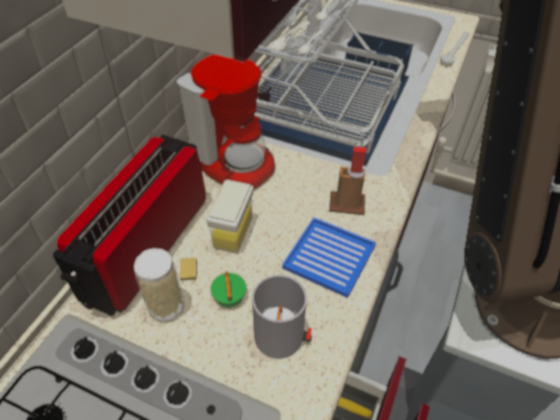

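```bash
python3 - <<'E'
from h import *
for n in ("scene","top"):
    im=np.load(n+"0i.npy"); d=np.load(n+"0.npy"); P=cloud(n,d)
    hsv=cv2.cvtColor(im,cv2.COLOR_RGB2HSV).astype(int); h,s,v=[hsv[...,i] for i in range(3)]
    ok=d>0
    # bail orange
    def near(c,r): return ok&(np.hypot(P[...,0]-c[0],P[...,1]-c[1])<r)
    m=near((.468,.289),.045)&(h>5)&(h<25)&(s>130)&(P[...,2]>.05)&(P[...,2]<.11)
    q=P[m]; print(n,"bail",m.sum(), q.mean(0).round(4) if len(q) else'')
    if len(q)>5:
        _,_,V=np.linalg.svd(q[:,:2]-q[:,:2].mean(0)); print(V[0],np.degrees(np.arctan2(V[0][1],V[0][0])),((q[:,:2]-q[:,:2].mean(0))@V[0]).min(),((q[:,:2]-q[:,:2].mean(0))@V[0]).max(),q[:,2].max())
        t=q[q[:,2]>q[:,2].max()-.006]; print("apex",t.mean(0).round(4))
    m=near((.468,.289),.065)&(abs(P[...,2]-.15)<.005); q=P[m]; (c,r)=cv2.minEnclosingCircle(q[:,:2].astype(np.float32)); print("rim",m.sum(),c,r,np.median(q[:,2]))
    m=near((.453,-.125),.04)&((h<8)|(h>172))&(s>120)&(abs(P[...,2]-.187)<.006); q=P[m]; print("handle top",m.sum(),np.median(q[:,2]) if len(q) else'',cv2.minAreaRect(q[:,:2].astype(np.float32)) if len(q)>3 else'')
    m=near((.458,-.124),.05)&(abs(P[...,2]-.112)<.005); q=P[m]; print("holder top",m.sum(),cv2.minAreaRect(q[:,:2].astype(np.float32)))
    m=near((.446,.053),.13)&(abs(P[...,2]-.018)<.004); q=P[m]; print("tray",m.sum(),cv2.minAreaRect(q[:,:2].astype(np.float32)))
E
```

```text
scene bail 17 [0.4699 0.2816 0.0858]
[-0.26282339  0.96484396] 105.23765850025694 -0.019156123472401723 0.01309053824365415 0.09153144939384761
apex [0.4683 0.2872 0.0887]
rim 453 (0.4676889181137085, 0.28634771704673767) 0.05211634188890457 0.1499377170957943
handle top 69 0.18641736688228794 ((0.450498104095459, -0.1229056715965271), (0.025618476793169975, 0.016526317223906517), 22.325769424438477)
holder top 150 ((0.4602338969707489, -0.12377814948558807), (0.05883897468447685, 0.040034689009189606), 17.963272094726562)
tray 796 ((0.44307854771614075, 0.05416835844516754), (0.16854619979858398, 0.16517291963100433), 85.51409149169922)
top bail 47 [0.4689 0.2856 0.0753]
[-0.26727467  0.96362039] 105.50215792927264 -0.031790085216088344 0.03292814397036475 0.09132580426842374
apex [0.4689 0.2855 0.0884]
rim 247 (0.46711456775665283, 0.2873246967792511) 0.05100155621767044 0.14892707245470826
handle top 94 0.18506027594361674 ((0.4509603679180145, -0.12428261339664459), (0.027291763573884964, 0.015576902776956558), 18.09273338317871)
holder top 189 ((0.4587417244911194, -0.12181464582681656), (0.059978071600198746, 0.03826764225959778), 15.253716468811035)
tray 568 ((0.44199180603027344, 0.05471273884177208), (0.16390109062194824, 0.16392341256141663), 85.5573501586914)
```

The top picture shows the canister with the real filter at (213,257), the green look-alike at (236,205), the tray at (309,267), and the holder with the rod at (380,262). The scene view agrees with that. Measured heights also match the given sizes: rim 0.150, handle top 0.186, bail wire top 0.091.

```bash
cat >> h.py <<'E'
def delta(pos,yaw=None):
    s=arm.get_state(); Rm=R.from_euler('xyz',s["ee_rot"])
    d=Rm.inv().apply(np.array(pos)-s["eef_pos"])*100
    print("t",round(s["t"],2),"eef",s["eef_pos"].round(4),"rot",np.degrees(s["ee_rot"]).round(2),"F",s["force"].round(1),"w",round(s["width"],4))
    out=[d.round(2)]
    if yaw is not None:
        rt=(Rm.inv()*R.from_euler('xyz',[180,0,yaw],degrees=True)).as_rotvec(degrees=True); out.append(rt.round(2))
    print("shift cm",*out)
E
python3 - <<'E'
from h import *
for n in ("scene","top"):
    P=cloud(n,np.load(n+"0.npy")); ok=np.load(n+"0.npy")>0
    for z0,z1 in ((.2,.3),(.3,.4),(.4,.6),(.6,1.0)):
        m=ok&(P[...,2]>z0)&(P[...,2]<z1)&(P[...,0]>.3)&(abs(P[...,1])<.6); q=P[m]
        if len(q): print(n,z0,len(q),"xmin",np.percentile(q[:,0],1).round(3), "y",np.percentile(q[:,1],[1,99]).round(2))
delta([.451,-.1245,.30],-163)
E
```

```text
scene 0.2 15929 xmin 0.635 y [-0.56  0.45]
scene 0.3 8997 xmin 0.932 y [-0.13  0.4 ]
scene 0.4 19130 xmin 0.596 y [-0.01  0.34]
scene 0.6 408 xmin 0.596 y [0.11 0.14]
top 0.2 5638 xmin 0.633 y [-0.45  0.59]
top 0.3 5689 xmin 0.932 y [0.21 0.6 ]
top 0.4 6967 xmin 0.563 y [-0.28  0.14]
top 0.6 37374 xmin 0.595 y [-0.21  0.14]
t 1.0 eef [ 0.2032 -0.6437  0.2406] rot [-180.     -0.   -162.48] F [0.1 0.1 0.6] w 0.0874
shift cm [-39.26  42.05  -5.95] [-0.   -0.    0.52]
```

>>> move_arm --rows '[{"translation": [-2, 2, -5], "rot": [0, 0, 0], "hand": 0}, {"translation": [-4.6, 5, -6], "rot": [0, 0, 0], "hand": 0}, {"translation": [-7.3, 7.8, -6], "rot": [0, 0, 0], "hand": 0}, {"translation": [-10, 10.7, -6], "rot": [0, 0, 0], "hand": 0}, {"translation": [-12.7, 13.6, -6], "rot": [0, 0, 0], "hand": 0}, {"translation": [-15.4, 16.5, -6], "rot": [0, 0, 0], "hand": 0}, {"translation": [-18.1, 19.4, -6], "rot": [0, 0, 0], "hand": 0}, {"translation": [-20.8, 22.3, -6], "rot": [0, 0, 0], "hand": 0}]'

```text
t: 1.67
eef_pos: [0.3347, -0.3665, 0.3009]
ee_rot: [-3.141, 0.001, -2.836]
force: [1.9, 0.7, 0.5]
width: 0.0878
gripper_force: 0.0
```

```bash
python3 -c "
from h import *
delta([.451,-.1245,.30],-163)"
```

```text
t 1.67 eef [ 0.3347 -0.3665  0.3009] rot [-1.7997e+02  4.0000e-02 -1.6249e+02] F [1.9 0.7 0.5] w 0.0878
shift cm [-18.37  19.58   0.09] [-0.03  0.04  0.51]
```

>>> move_arm --rows '[{"translation": [-2.7, 2.9, 0], "rot": [0, 0, 0.5], "hand": 0}, {"translation": [-5.4, 5.8, 0], "rot": [0, 0, 0.5], "hand": 0}, {"translation": [-8.1, 8.6, 0], "rot": [0, 0, 0.5], "hand": 0}, {"translation": [-10.8, 11.5, 0], "rot": [0, 0, 0.5], "hand": 0}, {"translation": [-13.5, 14.4, 0], "rot": [0, 0, 0.5], "hand": 0}, {"translation": [-16.2, 17.3, 0], "rot": [0, 0, 0.5], "hand": 0}, {"translation": [-18.4, 19.6, 0], "rot": [0, 0, 0.5], "hand": 0}, {"translation": [-18.4, 19.6, 0], "rot": [0, 0, 0.5], "hand": 0}]'

```text
t: 2.33
eef_pos: [0.4529, -0.1222, 0.3007]
ee_rot: [3.141, 0.001, -2.841]
force: [-0.4, -0.4, 1.3]
width: 0.0879
gripper_force: 0.0
```

```bash
python3 - <<'E'
from h import *
n="wrist"; T=campose(n); im,d=arm.grab_frame(n); cv2.imwrite("pics/w1.png",im[...,::-1]); P=cloud(n,d)
for l in ["hook_grip","holder_seat","holder"]:
    for r in arm.pinpoint(l,n)[:2]: print(l,round(r["p"],2),w(T,r["point"]).round(4))
hsv=cv2.cvtColor(im,cv2.COLOR_RGB2HSV).astype(int); h,s=hsv[...,0],hsv[...,1]
m=(d>0)&((h<8)|(h>172))&(s>120)&(abs(P[...,2]-.187)<.006)&(np.hypot(P[...,0]-.45,P[...,1]+.125)<.04); q=P[m]; print(m.sum(),np.median(q[:,2]),cv2.minAreaRect(q[:,:2].astype(np.float32)))
m=(d>0)&(abs(P[...,2]-.112)<.004)&(np.hypot(P[...,0]-.459,P[...,1]+.123)<.05); q=P[m]; print(m.sum(),np.median(q[:,2]),cv2.minAreaRect(q[:,:2].astype(np.float32)))
delta([.451,-.1245,.147],-163)
E
```

```text
hook_grip 0.61 [ 0.4482 -0.1263  0.1395]
holder_seat 0.77 [ 0.4469 -0.1318  0.1108]
holder_seat 0.67 [ 0.4429  0.0546 -0.0038]
holder 0.55 [ 0.4638 -0.1211 -0.0019]
593 0.18592245119319634 ((0.4476502537727356, -0.12778815627098083), (0.027467874810099602, 0.014975452795624733), 17.457612991333008)
689 0.11140996860690733 ((0.4558057188987732, -0.12461669743061066), (0.059276919811964035, 0.038422759622335434), 16.578489303588867)
t 2.53 eef [ 0.4506 -0.1264  0.3006] rot [-1.8000e+02 -1.0000e-02 -1.6297e+02] F [-0.1  0.3 -0.1] w 0.0876
shift cm [-0.1   0.17 15.36] [-0.   -0.01  0.03]
```

View pics/w1.png

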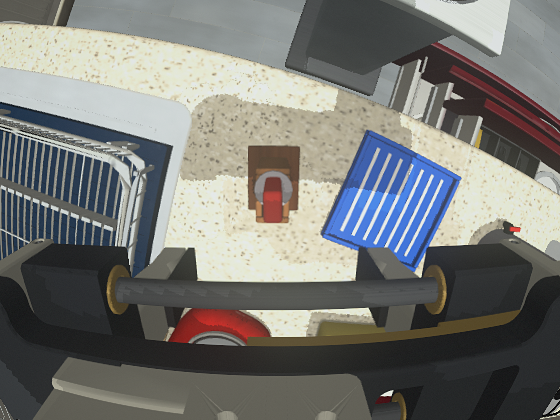

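The handle is at (272,205), square to the jaws, which close left-right. The arm was still settling when I took this, so I'll measure again.

```bash
python3 - <<'E'
from h import *
n="wrist"
for k in range(2):
    T=campose(n); im,d=arm.grab_frame(n); P=cloud(n,d)
    hsv=cv2.cvtColor(im,cv2.COLOR_RGB2HSV).astype(int); h,s=hsv[...,0],hsv[...,1]
    m=(d>0)&((h<8)|(h>172))&(s>120)&(abs(P[...,2]-.187)<.006)&(np.hypot(P[...,0]-.45,P[...,1]+.125)<.04); q=P[m]; print(m.sum(),np.median(q[:,2]),cv2.minAreaRect(q[:,:2].astype(np.float32)))
    m=(d>0)&(abs(P[...,2]-.112)<.004)&(np.hypot(P[...,0]-.459,P[...,1]+.123)<.05); q=P[m]; print(m.sum(),np.median(q[:,2]),cv2.minAreaRect(q[:,:2].astype(np.float32)))
delta([.450,-.125,.147],-163)
E
```

```text
589 0.18605296702641888 ((0.4485502541065216, -0.12653440237045288), (0.027527587488293648, 0.015009216032922268), 17.47813606262207)
650 0.11153700834338615 ((0.456605464220047, -0.12356411665678024), (0.058165110647678375, 0.03837352991104126), 17.26622200012207)
583 0.186044683369316 ((0.4485320448875427, -0.1263538897037506), (0.027601560577750206, 0.014307721517980099), 17.315597534179688)
608 0.11149810118207953 ((0.45664259791374207, -0.12370380759239197), (0.05845918878912926, 0.03837316110730171), 17.39384651184082)
t 2.63 eef [ 0.4504 -0.1269  0.3006] rot [-180.      0.   -163.05] F [-0.1 -0.4  0.5] w 0.0877
shift cm [-0.02  0.2  15.36] [-0.    0.   -0.05]
```

>>> move_arm --rows '[{"translation": [0, 0.15, 3], "rot": [0, 0, -0.3], "hand": 0}, {"translation": [0, 0.15, 6], "rot": [0, 0, -0.3], "hand": 0}, {"translation": [0, 0.15, 9], "rot": [0, 0, -0.3], "hand": 0}, {"translation": [0, 0.15, 11.5], "rot": [0, 0, -0.3], "hand": 0}, {"translation": [0, 0.15, 13.5], "rot": [0, 0, -0.3], "hand": 0}, {"translation": [0, 0.15, 15], "rot": [0, 0, -0.3], "hand": 0}, {"translation": [0, 0.15, 15.3], "rot": [0, 0, -0.3], "hand": 0}, {"translation": [0, 0.15, 15.3], "rot": [0, 0, -0.3], "hand": 0}]'

```text
t: 3.3
eef_pos: [0.4496, -0.1256, 0.147]
ee_rot: [3.141, -0.002, -2.841]
force: [0.7, 0.0, 0.3]
width: 0.0877
gripper_force: 0.0
```

>>> move_arm --rows '[{"translation": [0, 0, 0], "rot": [0, 0, 0], "hand": 0.4}, {"translation": [0, 0, 0], "rot": [0, 0, 0], "hand": 0.7}, {"translation": [0, 0, 0], "rot": [0, 0, 0], "hand": 1}, {"translation": [0, 0, 0], "rot": [0, 0, 0], "hand": 1}, {"translation": [0, 0, 0], "rot": [0, 0, 0], "hand": 1}, {"translation": [0, 0, 0], "rot": [0, 0, 0], "hand": 1}, {"translation": [0, 0, 0], "rot": [0, 0, 0], "hand": 1}, {"translation": [0, 0, 0], "rot": [0, 0, 0], "hand": 1}]' --squeeze 45

```text
t: 3.97
eef_pos: [0.4505, -0.1246, 0.1477]
ee_rot: [-3.142, 0.0, -2.839]
force: [0.3, 0.7, -0.8]
width: 0.0396
gripper_force: 0.0
```

>>> move_arm --rows '[{"translation": [0, 0, 0], "rot": [0, 0, 0], "hand": 1}, {"translation": [0, 0, 0], "rot": [0, 0, 0], "hand": 1}, {"translation": [0, 0, 0], "rot": [0, 0, 0], "hand": 1}, {"translation": [0, 0, 0], "rot": [0, 0, 0], "hand": 1}, {"translation": [0, 0, 0], "rot": [0, 0, 0], "hand": 1}, {"translation": [0, 0, 0], "rot": [0, 0, 0], "hand": 1}, {"translation": [0, 0, 0], "rot": [0, 0, 0], "hand": 1}, {"translation": [0, 0, 0], "rot": [0, 0, 0], "hand": 1}]'

```text
t: 4.63
eef_pos: [0.4504, -0.1247, 0.1475]
ee_rot: [-3.142, -0.0, -2.839]
force: [0.9, -0.1, 0.2]
width: 0.0156
gripper_force: 45.0
```

```bash
python3 -c "
from h import *
s=arm.get_state();print(s['gripper_force'],s['moment'])
delta([.45,-.1245,.33])"
```

```text
44.999433159828186 [-0.11586592 -0.08778712  0.05542489]
t 4.63 eef [ 0.4504 -0.1247  0.1475] rot [-180.     -0.   -162.68] F [ 0.9 -0.1  0.2] w 0.0156
shift cm [  0.03   0.03 -18.25]
```

>>> move_arm --rows '[{"translation": [0, 0, -1], "rot": [0, 0, 0], "hand": 1}, {"translation": [0, 0, -3], "rot": [0, 0, 0], "hand": 1}, {"translation": [0, 0, -6], "rot": [0, 0, 0], "hand": 1}, {"translation": [0, 0, -9], "rot": [0, 0, 0], "hand": 1}, {"translation": [0, 0, -12], "rot": [0, 0, 0], "hand": 1}, {"translation": [0, 0, -15], "rot": [0, 0, 0], "hand": 1}, {"translation": [0, 0, -17], "rot": [0, 0, 0], "hand": 1}, {"translation": [0, 0, -17.5], "rot": [0, 0, 0], "hand": 1}]'

```text
t: 5.3
eef_pos: [0.4516, -0.1248, 0.3263]
ee_rot: [-3.14, 0.005, -2.839]
force: [0.5, 0.1, -1.4]
width: 0.0154
gripper_force: 45.0
```

```bash
python3 - <<'E'
from h import *
n="scene"; T=campose(n); im,d=arm.grab_frame(n); cv2.imwrite("pics/s2.png",cv2.resize(im[60:360,230:530,::-1],(600,600)))
for l in ["hook_seat","hook_grip"]:
    for r in arm.pinpoint(l,n)[:2]: print(l,round(r["p"],2),w(T,r["point"]).round(4))
delta([.438,.2775,.325],-164.5)
E
```

```text
hook_seat 0.81 [ 0.4602 -0.1226  0.1969]
hook_seat 0.58 [ 0.4497 -0.1282  0.113 ]
hook_grip 0.56 [ 0.4562 -0.1266  0.3216]
t 5.45 eef [ 0.4501 -0.1244  0.3218] rot [ 1.7996e+02 -1.0000e-02 -1.6269e+02] F [-0.6  0.1 -1.6] w 0.0156
shift cm [-10.81  38.73  -0.29] [ 0.04 -0.01  1.81]
```

View pics/s2.png

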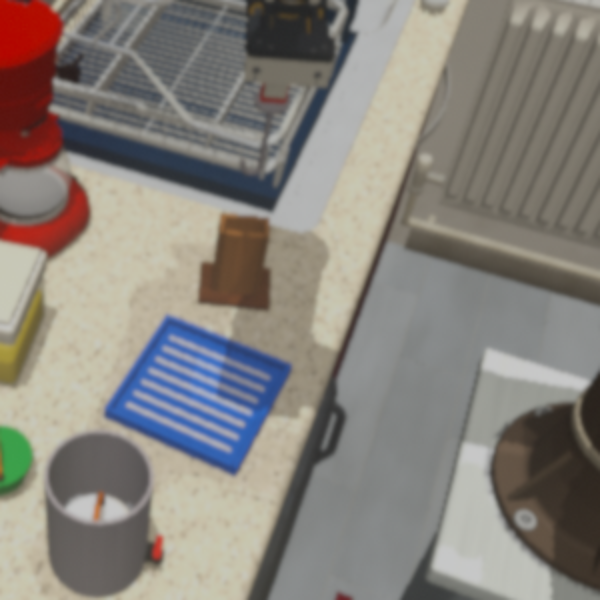

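The rod is held upright: the shank runs from (268,95) to (262,170). The measured hook seat is within 4 mm of the prediction.

>>> move_arm --rows '[{"translation": [-0.3, 1.5, 0], "rot": [0, 0, 0.3], "hand": 1}, {"translation": [-1.0, 4, 0], "rot": [0, 0, 0.6], "hand": 1}, {"translation": [-1.9, 7, 0], "rot": [0, 0, 0.9], "hand": 1}, {"translation": [-2.8, 10, 0], "rot": [0, 0, 1.2], "hand": 1}, {"translation": [-3.6, 13, 0], "rot": [0, 0, 1.5], "hand": 1}, {"translation": [-4.4, 16, 0], "rot": [0, 0, 1.8], "hand": 1}, {"translation": [-5.3, 19, 0], "rot": [0, 0, 1.8], "hand": 1}, {"translation": [-6.1, 22, 0], "rot": [0, 0, 1.8], "hand": 1}]'

```text
t: 6.12
eef_pos: [0.442, 0.1047, 0.3207]
ee_rot: [-3.141, -0.003, -2.871]
force: [0.8, -0.7, -1.3]
width: 0.0159
gripper_force: 45.0
```

```bash
python3 -c "
from h import *
delta([.438,.2775,.325],-164.5)"
```

```text
t 6.12 eef [0.442  0.1047 0.3207] rot [-1.7997e+02 -1.7000e-01 -1.6448e+02] F [ 0.8 -0.7 -1.3] w 0.0159
shift cm [-4.23 16.75 -0.45] [-0.03 -0.17  0.02]
```

>>> move_arm --rows '[{"translation": [-0.8, 3, -0.1], "rot": [0, 0, 0], "hand": 1}, {"translation": [-1.5, 6, -0.3], "rot": [0, 0, 0], "hand": 1}, {"translation": [-2.3, 9, -0.4], "rot": [0, 0, 0], "hand": 1}, {"translation": [-3, 12, -0.4], "rot": [0, 0, 0], "hand": 1}, {"translation": [-3.7, 14.5, -0.4], "rot": [0, 0, 0], "hand": 1}, {"translation": [-4.1, 16.2, -0.4], "rot": [0, 0, 0], "hand": 1}, {"translation": [-4.2, 16.7, -0.4], "rot": [0, 0, 0], "hand": 1}, {"translation": [-4.2, 16.7, -0.4], "rot": [0, 0, 0], "hand": 1}]'

```text
t: 6.78
eef_pos: [0.4384, 0.2763, 0.3248]
ee_rot: [-3.14, -0.003, -2.869]
force: [0.3, -0.5, -1.1]
width: 0.016
gripper_force: 45.0
```

```bash
python3 - <<'E'
from h import *
n="scene"
for n in("scene","top"):
  T=campose(n); im,d=arm.grab_frame(n); P=cloud(n,d)
  for l in ["hook_seat","hook_grip","bail_top","canister"]:
    for r in arm.pinpoint(l,n)[:2]: print(n,l,round(r["p"],2),w(T,r["point"]).round(4))
  if n=="scene":
    cv2.imwrite("pics/s3.png",cv2.resize(im[150:360,170:380,::-1],(600,600)))
    m=(d>0)&(np.hypot(P[...,0]-.44,P[...,1]-.278)<.04)&(P[...,2]>.21)&(P[...,2]<.27); q=P[m]
    print(m.sum(), [(z,np.median(q[abs(q[:,2]-z)<.005],0).round(4)) for z in (.215,.23,.245,.26) if (abs(q[:,2]-z)<.005).any()])
delta([.438,.2775,.1905],-164.5)
E
```

```text
scene bail_top 0.73 [0.608  0.2437 0.0748]
scene bail_top 0.63 [0.4701 0.2872 0.0894]
scene canister 0.67 [ 0.4693  0.2909 -0.0044]
71 [(0.215, array([0.4388, 0.2794, 0.2129])), (0.23, array([0.4374, 0.2796, 0.2302])), (0.245, array([0.4373, 0.2787, 0.2443])), (0.26, array([0.4387, 0.2797, 0.2558]))]
top bail_top 0.78 [0.6023 0.2458 0.075 ]
top bail_top 0.59 [0.4668 0.2893 0.0849]
top canister 0.6 [0.4656 0.2856 0.0006]
t 7.28 eef [0.439  0.2752 0.3268] rot [ 1.7998e+02  2.0000e-02 -1.6452e+02] F [-0.1  0.3 -2.2] w 0.0156
shift cm [ 0.04  0.24 13.63] [ 0.02  0.02 -0.02]
```

View pics/s3.png

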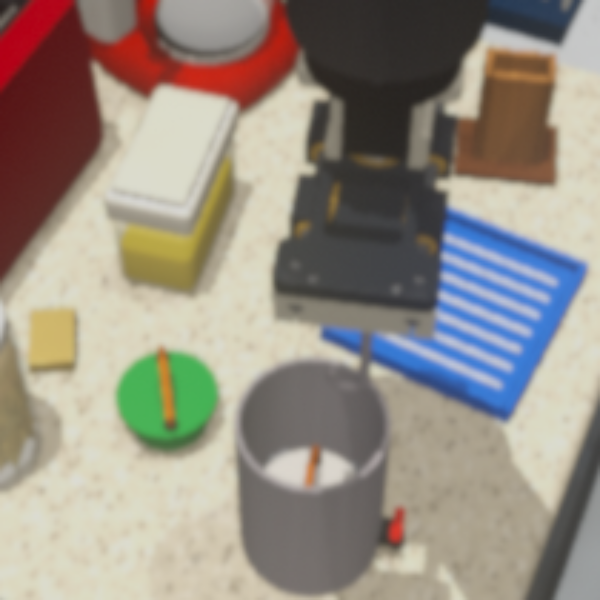

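The hook hangs over the near inside edge of the canister at (350,380), and the shank is at (366,350). That is about 32 mm short of the bail, as planned.

>>> move_arm --rows '[{"translation": [0, 0.2, 1], "rot": [0, 0, 0], "hand": 1}, {"translation": [0, 0.2, 3], "rot": [0, 0, 0], "hand": 1}, {"translation": [0, 0.2, 5], "rot": [0, 0, 0], "hand": 1}, {"translation": [0, 0.2, 7], "rot": [0, 0, 0], "hand": 1}, {"translation": [0, 0.2, 9], "rot": [0, 0, 0], "hand": 1}, {"translation": [0, 0.2, 11], "rot": [0, 0, 0], "hand": 1}, {"translation": [0, 0.2, 12], "rot": [0, 0, 0], "hand": 1}, {"translation": [0, 0.2, 12], "rot": [0, 0, 0], "hand": 1}]'

```text
t: 7.95
eef_pos: [0.4373, 0.2765, 0.2038]
ee_rot: [-3.139, -0.004, -2.871]
force: [-0.2, -1.0, -1.0]
width: 0.0162
gripper_force: 45.0
```

```bash
python3 - <<'E'
from h import *
for n in ("scene","top"): im,d=arm.grab_frame(n)
delta([.438,.2775,.1910],-164.5)
E
```

```text
t 8.05 eef [0.4386 0.2777 0.2068] rot [-179.97    0.   -164.46] F [-0.6 -0.2 -0.9] w 0.016
shift cm [ 0.07 -0.    1.58] [-0.03  0.    0.04]
```

>>> move_arm --rows '[{"translation": [0, 0, 0.3], "rot": [0, 0, 0], "hand": 1}, {"translation": [0, 0, 0.6], "rot": [0, 0, 0], "hand": 1}, {"translation": [0, 0, 0.9], "rot": [0, 0, 0], "hand": 1}, {"translation": [0, 0, 1.2], "rot": [0, 0, 0], "hand": 1}, {"translation": [0, 0, 1.4], "rot": [0, 0, 0], "hand": 1}, {"translation": [0, 0, 1.5], "rot": [0, 0, 0], "hand": 1}, {"translation": [0, 0, 1.5], "rot": [0, 0, 0], "hand": 1}, {"translation": [0, 0, 1.5], "rot": [0, 0, 0], "hand": 1}]'

```text
t: 8.72
eef_pos: [0.4384, 0.2776, 0.1916]
ee_rot: [-3.142, 0.0, -2.871]
force: [0.0, -0.2, -2.2]
width: 0.0159
gripper_force: 45.0
```

```bash
python3 - <<'E'
from h import *
for n in ("scene","top"): im,d=arm.grab_frame(n)
cv2.imwrite("pics/t4.png",cv2.resize(im[200:300,160:280,::-1],(600,500)))
delta([.4687-.0096,.286-.0027,.1910],-164.5)
E
```

```text
t 8.82 eef [0.4385 0.2777 0.1917] rot [ 1.8000e+02  1.0000e-02 -1.6448e+02] F [-0.3 -0.6 -2.3] w 0.0159
shift cm [-2.14 -0.01  0.07] [0.   0.01 0.02]
```

>>> move_arm --rows '[{"translation": [-0.4, 0, 0.05], "rot": [0, 0, 0], "hand": 1}, {"translation": [-0.8, 0, 0.05], "rot": [0, 0, 0], "hand": 1}, {"translation": [-1.2, 0, 0.05], "rot": [0, 0, 0], "hand": 1}, {"translation": [-1.6, 0, 0.05], "rot": [0, 0, 0], "hand": 1}, {"translation": [-1.9, 0, 0.05], "rot": [0, 0, 0], "hand": 1}, {"translation": [-2.1, 0, 0.05], "rot": [0, 0, 0], "hand": 1}, {"translation": [-2.1, 0, 0.05], "rot": [0, 0, 0], "hand": 1}]'

```text
t: 9.4
eef_pos: [0.4591, 0.2833, 0.1909]
ee_rot: [-3.141, -0.0, -2.871]
force: [-0.2, -0.3, -1.2]
width: 0.0156
gripper_force: 45.0
```

>>> move_arm --rows '[{"translation": [0, 0, -0.4], "rot": [0, 0, 0], "hand": 1}, {"translation": [0, 0, -0.8], "rot": [0, 0, 0], "hand": 1}, {"translation": [0, 0, -1.3], "rot": [0, 0, 0], "hand": 1}, {"translation": [0, 0, -1.8], "rot": [0, 0, 0], "hand": 1}, {"translation": [0, 0, -2.4], "rot": [0, 0, 0], "hand": 1}, {"translation": [0, 0, -3], "rot": [0, 0, 0], "hand": 1}, {"translation": [0, 0, -3.5], "rot": [0, 0, 0], "hand": 1}, {"translation": [0, 0, -3.5], "rot": [0, 0, 0], "hand": 1}]'

```text
t: 10.07
eef_pos: [0.4589, 0.2835, 0.2273]
ee_rot: [3.141, 0.001, -2.871]
force: [-0.3, 1.3, -3.6]
width: 0.0159
gripper_force: 45.0
```

```bash
python3 - <<'E'
from h import *
for n in ("scene","top"):
  T=campose(n); im,d=arm.grab_frame(n); P=cloud(n,d)
  for l in ["filter","bail_top"]:
    for r in arm.pinpoint(l,n)[:3]: print(n,l,round(r["p"],2),w(T,r["point"]).round(4))
delta([.459,.283,.37],-164.5)
E
```

```text
scene filter 0.93 [0.6032 0.2486 0.0027]
scene filter 0.67 [0.4757 0.2891 0.0249]
scene bail_top 0.82 [0.47   0.2879 0.106 ]
top filter 0.84 [6.056e-01 2.459e-01 3.000e-04]
top filter 0.66 [0.4668 0.2889 0.0261]
top bail_top 0.83 [0.6054 0.2441 0.0739]
top bail_top 0.49 [0.4667 0.2907 0.1006]
t 10.37 eef [0.4584 0.283  0.2256] rot [-1.7998e+02 -4.0000e-02 -1.6448e+02] F [ 0.3 -0.4 -3.3] w 0.0159
shift cm [ -0.04  -0.02 -14.44] [-0.02 -0.04  0.02]
```

The filter is on the hook: it has risen about 13 mm and the load has grown. I'll keep lifting gently.

>>> move_arm --rows '[{"translation": [0, 0, -0.5], "rot": [0, 0, 0], "hand": 1}, {"translation": [0, 0, -1.3], "rot": [0, 0, 0], "hand": 1}, {"translation": [0, 0, -2.3], "rot": [0, 0, 0], "hand": 1}, {"translation": [0, 0, -3.3], "rot": [0, 0, 0], "hand": 1}, {"translation": [0, 0, -4.3], "rot": [0, 0, 0], "hand": 1}, {"translation": [0, 0, -5.3], "rot": [0, 0, 0], "hand": 1}, {"translation": [0, 0, -6.3], "rot": [0, 0, 0], "hand": 1}, {"translation": [0, 0, -7.3], "rot": [0, 0, 0], "hand": 1}]'

```text
t: 11.03
eef_pos: [0.4586, 0.2832, 0.3004]
ee_rot: [3.141, 0.0, -2.871]
force: [0.7, 0.8, -3.8]
width: 0.0157
gripper_force: 45.0
```

>>> move_arm --rows '[{"translation": [0, 0, -1], "rot": [0, 0, 0], "hand": 1}, {"translation": [0, 0, -2], "rot": [0, 0, 0], "hand": 1}, {"translation": [0, 0, -3], "rot": [0, 0, 0], "hand": 1}, {"translation": [0, 0, -4], "rot": [0, 0, 0], "hand": 1}, {"translation": [0, 0, -5], "rot": [0, 0, 0], "hand": 1}, {"translation": [0, 0, -6], "rot": [0, 0, 0], "hand": 1}, {"translation": [0, 0, -6.7], "rot": [0, 0, 0], "hand": 1}, {"translation": [0, 0, -7.1], "rot": [0, 0, 0], "hand": 1}]'

```text
t: 11.7
eef_pos: [0.4589, 0.2834, 0.3713]
ee_rot: [3.141, 0.001, -2.871]
force: [1.3, 0.4, -4.1]
width: 0.0156
gripper_force: 45.0
```

```bash
python3 - <<'E'
from h import *
for n in ("scene","top"):
  T=campose(n); im,d=arm.grab_frame(n); P=cloud(n,d)
  if n=="scene": cv2.imwrite("pics/s5.png",cv2.resize(im[150:360,170:380,::-1],(600,600)))
  for l in ["filter","bail_top"]:
    for r in arm.pinpoint(l,n)[:3]: print(n,l,round(r["p"],2),w(T,r["point"]).round(4))
delta([.4425-.0096,.0545-.0027,.37],-164.5)
E
```

```text
scene filter 0.87 [0.6043 0.2461 0.    ]
scene filter 0.62 [0.4732 0.2895 0.1712]
scene bail_top 0.7 [0.6057 0.2442 0.0761]
scene bail_top 0.58 [0.4728 0.2877 0.2483]
top filter 0.76 [ 0.6096  0.2443 -0.0038]
top filter 0.52 [0.4668 0.2886 0.1747]
top bail_top 0.82 [0.4684 0.294  0.2447]
top bail_top 0.51 [0.4666 0.2873 0.0005]
t 12.0 eef [0.4584 0.2831 0.3694] rot [-1.7997e+02 -6.0000e-02 -1.6448e+02] F [-0.1 -0.4 -4. ] w 0.0161
shift cm [  8.65 -21.6   -0.04] [-0.03 -0.06  0.02]
```

View pics/s5.png

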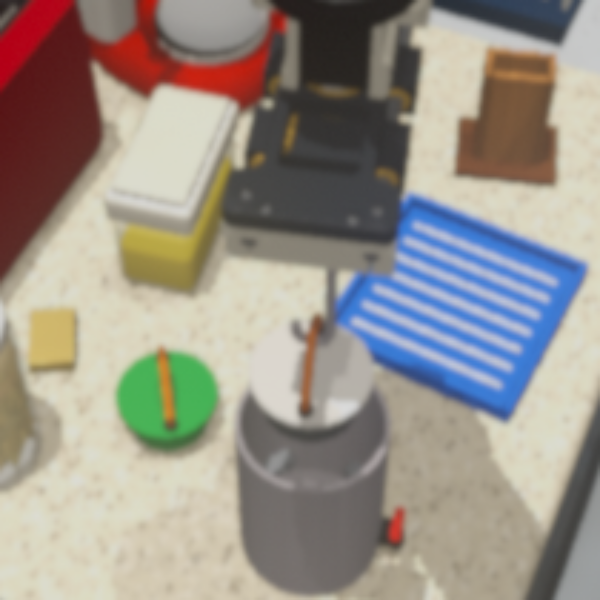

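The filter hangs level on the hook above the rim, with the lid at (312,375) and the bail in the hook at (315,325). Next I'll carry it over the tray.

>>> move_arm --rows '[{"translation": [0.2, -0.4, 0], "rot": [0, 0, 0], "hand": 1}, {"translation": [0.5, -1.2, 0], "rot": [0, 0, 0], "hand": 1}, {"translation": [0.9, -2.3, 0], "rot": [0, 0, 0], "hand": 1}, {"translation": [1.4, -3.6, 0], "rot": [0, 0, 0], "hand": 1}, {"translation": [2.0, -5.1, 0], "rot": [0, 0, 0], "hand": 1}, {"translation": [2.7, -6.7, 0], "rot": [0, 0, 0], "hand": 1}, {"translation": [3.3, -8.3, 0], "rot": [0, 0, 0], "hand": 1}, {"translation": [4.0, -9.9, 0], "rot": [0, 0, 0], "hand": 1}]'

```text
t: 12.67
eef_pos: [0.4462, 0.175, 0.3703]
ee_rot: [3.141, 0.001, -2.871]
force: [0.6, -0.1, -4.5]
width: 0.016
gripper_force: 45.0
```

>>> move_arm --rows '[{"translation": [0.6, -1.6, 0], "rot": [0, 0, 0], "hand": 1}, {"translation": [1.3, -3.2, 0], "rot": [0, 0, 0], "hand": 1}, {"translation": [1.9, -4.8, 0], "rot": [0, 0, 0], "hand": 1}, {"translation": [2.6, -6.4, 0], "rot": [0, 0, 0], "hand": 1}, {"translation": [3.2, -8.0, 0], "rot": [0, 0, 0], "hand": 1}, {"translation": [3.8, -9.5, 0], "rot": [0, 0, 0], "hand": 1}, {"translation": [4.3, -10.7, 0], "rot": [0, 0, 0], "hand": 1}, {"translation": [4.6, -11.4, 0], "rot": [0, 0, 0], "hand": 1}]'

```text
t: 13.33
eef_pos: [0.4322, 0.0529, 0.3704]
ee_rot: [3.142, 0.001, -2.872]
force: [0.5, -1.1, -4.2]
width: 0.0157
gripper_force: 45.0
```

>>> move_arm --rows '[{"translation": [0.1, -0.3, 0.2], "rot": [0, 0, 0], "hand": 1}, {"translation": [0.1, -0.3, 0.6], "rot": [0, 0, 0], "hand": 1}, {"translation": [0.1, -0.3, 1.3], "rot": [0, 0, 0], "hand": 1}, {"translation": [0.1, -0.3, 2.2], "rot": [0, 0, 0], "hand": 1}, {"translation": [0.1, -0.3, 3.2], "rot": [0, 0, 0], "hand": 1}, {"translation": [0.1, -0.3, 4.4], "rot": [0, 0, 0], "hand": 1}, {"translation": [0.1, -0.3, 5.6], "rot": [0, 0, 0], "hand": 1}, {"translation": [0.1, -0.3, 6.8], "rot": [0, 0, 0], "hand": 1}]'

```text
t: 14.0
eef_pos: [0.4323, 0.0522, 0.3003]
ee_rot: [-3.141, -0.001, -2.87]
force: [0.1, 0.1, -5.0]
width: 0.0156
gripper_force: 45.0
```

```bash
python3 - <<'E'
from h import *
for n in ("scene","top"):
  T=campose(n); im,d=arm.grab_frame(n); P=cloud(n,d)
  for l in ["filter","bail_top"]:
    for r in arm.pinpoint(l,n)[:3]: print(n,l,round(r["p"],2),w(T,r["point"]).round(4))
delta([.4425-.0096,.0545-.0027,.215],-164.5)
E
```

```text
scene filter 0.8 [0.6045 0.2475 0.0009]
scene filter 0.75 [0.447  0.0621 0.0996]
scene bail_top 0.71 [0.4413 0.0585 0.1796]
scene bail_top 0.59 [0.6079 0.2454 0.0757]
top filter 0.81 [ 6.074e-01  2.480e-01 -2.000e-04]
top bail_top 0.82 [0.6041 0.2459 0.0755]
t 14.3 eef [0.433  0.0521 0.3026] rot [-1.7999e+02  4.0000e-02 -1.6445e+02] F [-0.9 -0.6 -4.9] w 0.0157
shift cm [ 0.02 -0.02  8.76] [-0.01  0.04  0.05]
```

>>> move_arm --rows '[{"translation": [0, 0, 1], "rot": [0, 0, 0], "hand": 1}, {"translation": [0, 0, 2.2], "rot": [0, 0, 0], "hand": 1}, {"translation": [0, 0, 3.4], "rot": [0, 0, 0], "hand": 1}, {"translation": [0, 0, 4.6], "rot": [0, 0, 0], "hand": 1}, {"translation": [0, 0, 5.8], "rot": [0, 0, 0], "hand": 1}, {"translation": [0, 0, 6.8], "rot": [0, 0, 0], "hand": 1}, {"translation": [0, 0, 7.6], "rot": [0, 0, 0], "hand": 1}, {"translation": [0, 0, 8.2], "rot": [0, 0, 0], "hand": 1}]'

```text
t: 14.97
eef_pos: [0.4325, 0.0518, 0.2192]
ee_rot: [-3.142, -0.0, -2.871]
force: [-0.5, 0.2, -5.0]
width: 0.016
gripper_force: 45.0
```

>>> move_arm --rows '[{"translation": [0, 0, 0.3], "rot": [0, 0, 0], "hand": 1}, {"translation": [0, 0, 0.6], "rot": [0, 0, 0], "hand": 1}, {"translation": [0, 0, 0.9], "rot": [0, 0, 0], "hand": 1}, {"translation": [0, 0, 1.2], "rot": [0, 0, 0], "hand": 1}, {"translation": [0, 0, 1.5], "rot": [0, 0, 0], "hand": 1}, {"translation": [0, 0, 1.7], "rot": [0, 0, 0], "hand": 1}, {"translation": [0, 0, 1.7], "rot": [0, 0, 0], "hand": 1}, {"translation": [0, 0, 1.7], "rot": [0, 0, 0], "hand": 1}]'

```text
t: 15.63
eef_pos: [0.4329, 0.0519, 0.2034]
ee_rot: [-3.142, 0.001, -2.871]
force: [-0.5, -0.1, -1.5]
width: 0.0158
gripper_force: 45.0
```

```bash
python3 - <<'E'
from h import *
for n in ("scene","top"):
  T=campose(n); im,d=arm.grab_frame(n); P=cloud(n,d)
  if n=="scene":
    cv2.imwrite("pics/s6.png",cv2.resize(im[150:330,230:410,::-1],(600,600)))
    hsv=cv2.cvtColor(im,cv2.COLOR_RGB2HSV).astype(int); h,s=hsv[...,0],hsv[...,1]
    m=(d>0)&(np.hypot(P[...,0]-.443,P[...,1]-.055)<.05)&(h>5)&(h<25)&(s>130)&(P[...,2]>.03); q=P[m]; _,_,V=np.linalg.svd(q[:,:2]-q[:,:2].mean(0)); print("bail",q.mean(0),V[0],q[:,2].max())
  for l in ["filter","bail_top","hook_seat"]:
    for r in arm.pinpoint(l,n)[:3]: print(n,l,round(r["p"],2),w(T,r["point"]).round(4))
delta([.4425-.0096,.0545-.0027,.1885],-164.5)
E
```

```text
bail [0.44170642 0.06685315 0.07769023] [ 0.29310743 -0.95607951] 0.08582569622456748
scene filter 0.7 [6.045e-01 2.430e-01 2.000e-04]
scene bail_top 0.81 [0.4432 0.0566 0.0851]
scene bail_top 0.59 [0.6045 0.2457 0.0767]
scene bail_top 0.26 [ 0.4683  0.2933 -0.0029]
scene hook_seat 0.51 [0.4412 0.0507 0.0735]
scene hook_seat 0.22 [7.183e-01 3.215e-01 4.000e-04]
top filter 0.97 [ 0.6051  0.2471 -0.0008]
top bail_top 0.86 [0.6012 0.245  0.0773]
t 16.03 eef [0.4327 0.0518 0.2031] rot [ 1.8000e+02  1.0000e-02 -1.6448e+02] F [ 0.3  0.6 -0.7] w 0.0155
shift cm [-0.02 -0.01  1.46] [0.   0.01 0.02]
```

View pics/s6.png

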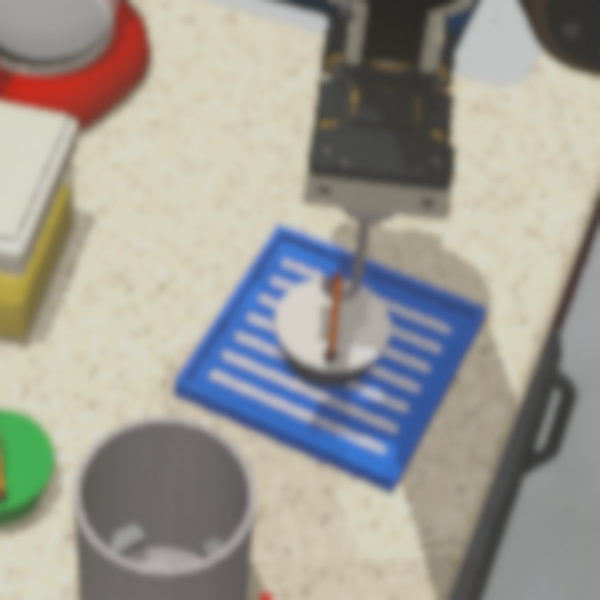

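The filter stands upright mid-tray, with the lid at (332,325), and the hook is still at the bail at (335,285). The load has come off. I'll lower the hook to free it and back out.

>>> move_arm --rows '[{"translation": [0, 0, 0.4], "rot": [0, 0, 0], "hand": 1}, {"translation": [0, 0, 0.8], "rot": [0, 0, 0], "hand": 1}, {"translation": [0, 0, 1.2], "rot": [0, 0, 0], "hand": 1}, {"translation": [0, 0, 1.5], "rot": [0, 0, 0], "hand": 1}, {"translation": [0, 0, 1.55], "rot": [0, 0, 0], "hand": 1}, {"translation": [0, 0, 1.55], "rot": [0, 0, 0], "hand": 1}]'

```text
t: 16.53
eef_pos: [0.4324, 0.0517, 0.1872]
ee_rot: [-3.141, -0.001, -2.871]
force: [-0.2, 0.6, -1.3]
width: 0.0158
gripper_force: 45.0
```

>>> move_arm --rows '[{"translation": [0.4, 0, 0], "rot": [0, 0, 0], "hand": 1}, {"translation": [0.9, 0, 0], "rot": [0, 0, 0], "hand": 1}, {"translation": [1.4, 0, 0], "rot": [0, 0, 0], "hand": 1}, {"translation": [1.9, 0, 0], "rot": [0, 0, 0], "hand": 1}, {"translation": [2.3, 0, 0], "rot": [0, 0, 0], "hand": 1}, {"translation": [2.5, 0, 0], "rot": [0, 0, 0], "hand": 1}, {"translation": [2.5, 0, 0], "rot": [0, 0, 0], "hand": 1}]'

```text
t: 17.12
eef_pos: [0.4081, 0.045, 0.1878]
ee_rot: [3.141, 0.001, -2.871]
force: [-0.3, -0.0, -1.2]
width: 0.0159
gripper_force: 45.0
```

>>> move_arm --rows '[{"translation": [0, 0, -0.5], "rot": [0, 0, 0], "hand": 1}, {"translation": [0, 0, -1.2], "rot": [0, 0, 0], "hand": 1}, {"translation": [0, 0, -2], "rot": [0, 0, 0], "hand": 1}, {"translation": [0, 0, -3], "rot": [0, 0, 0], "hand": 1}, {"translation": [0, 0, -4], "rot": [0, 0, 0], "hand": 1}, {"translation": [0, 0, -5.5], "rot": [0, 0, 0], "hand": 1}, {"translation": [0, 0, -7.5], "rot": [0, 0, 0], "hand": 1}, {"translation": [0, 0, -10], "rot": [0, 0, 0], "hand": 1}]'

```text
t: 17.78
eef_pos: [0.408, 0.0449, 0.2883]
ee_rot: [-3.141, -0.001, -2.871]
force: [0.3, 0.5, -0.9]
width: 0.0157
gripper_force: 45.0
```

```bash
python3 - <<'E'
from h import *
for n in ("scene","top"):
  T=campose(n); im,d=arm.grab_frame(n); P=cloud(n,d)
  if n=="scene":
    cv2.imwrite("pics/s7.png",cv2.resize(im[150:330,230:410,::-1],(600,600)))
  m=(d>0)&(np.hypot(P[...,0]-.443,P[...,1]-.055)<.06)&(P[...,2]>.036)&(P[...,2]<.05); q=P[m]
  print("lid",m.sum(),cv2.minEnclosingCircle(q[:,:2].astype(np.float32)),np.linalg.lstsq(np.c_[q[:,:2],np.ones(len(q))],q[:,2],rcond=None)[0])
  for l in ["filter","bail_top"]:
    for r in arm.pinpoint(l,n)[:3]: print(n,l,round(r["p"],2),w(T,r["point"]).round(4))
delta([.4504,-.1247,.325],-162.68)
E
```

```text
lid 697 ((0.44284945726394653, 0.05565180629491806), 0.040704403072595596) [ 0.00334301 -0.00713839  0.04267946]
scene filter 0.96 [0.4508 0.0557 0.0059]
scene filter 0.78 [0.6065 0.2462 0.0037]
scene bail_top 0.87 [0.6051 0.2431 0.0761]
scene bail_top 0.77 [0.4464 0.057  0.0852]
scene bail_top 0.62 [0.4098 0.0482 0.152 ]
lid 0 ((0.0, 0.0), 0.0) [0. 0. 0.]
top filter 0.97 [ 0.6066  0.2478 -0.0014]
top bail_top 0.64 [0.6027 0.2465 0.072 ]
t 18.08 eef [0.4081 0.045  0.2871] rot [ 1.7999e+02 -5.0000e-02 -1.6449e+02] F [-1.2 -0.6 -1.2] w 0.0157
shift cm [  0.47 -17.48  -3.79] [ 0.01 -0.05 -1.81]
```

View pics/s7.png

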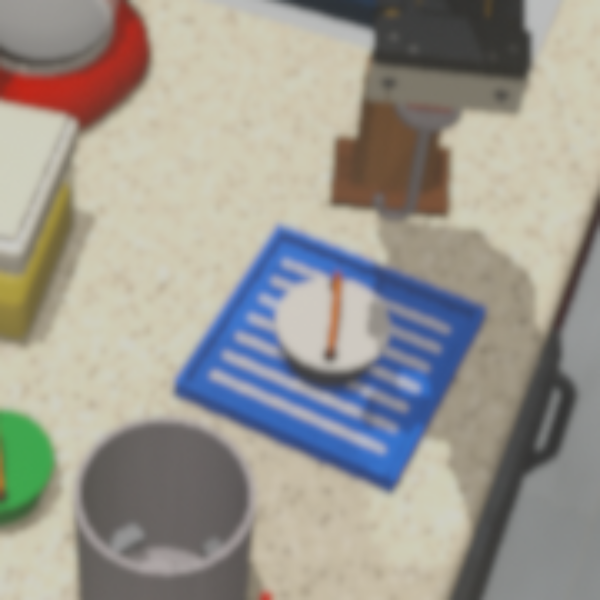

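The filter is level and free in the tray at (332,325), and the hook is clear at (390,205). Next I'll take the rod back to the holder.

>>> move_arm --rows '[{"translation": [0, -0.5, -2], "rot": [0, 0, -0.3], "hand": 1}, {"translation": [0.1, -2.5, -3.5], "rot": [0, 0, -0.6], "hand": 1}, {"translation": [0.2, -5.5, -3.8], "rot": [0, 0, -1], "hand": 1}, {"translation": [0.3, -8.5, -3.8], "rot": [0, 0, -1.4], "hand": 1}, {"translation": [0.4, -11.5, -3.8], "rot": [0, 0, -1.8], "hand": 1}, {"translation": [0.5, -14.5, -3.8], "rot": [0, 0, -1.8], "hand": 1}, {"translation": [0.5, -16.7, -3.8], "rot": [0, 0, -1.8], "hand": 1}, {"translation": [0.5, -17.5, -3.8], "rot": [0, 0, -1.8], "hand": 1}]'

```text
t: 18.75
eef_pos: [0.4505, -0.1272, 0.3243]
ee_rot: [3.141, -0.003, -2.841]
force: [0.2, 0.5, -1.7]
width: 0.0156
gripper_force: 45.0
```

```bash
python3 - <<'E'
from h import *
for n in ("scene","top"):
  T=campose(n); im,d=arm.grab_frame(n); P=cloud(n,d)
  for l in ["hook_seat","holder"]:
    for r in arm.pinpoint(l,n)[:2]: print(n,l,round(r["p"],2),w(T,r["point"]).round(4))
delta([.4504,-.1247,.1485],-162.68)
E
```

```text
scene hook_seat 0.87 [ 0.4611 -0.1271  0.1964]
scene holder 0.74 [ 0.4611 -0.1225 -0.0029]
scene holder 0.24 [ 0.4634  0.2916 -0.0031]
t 19.05 eef [ 0.4503 -0.1241  0.3253] rot [ 1.7998e+02 -2.0000e-02 -1.6264e+02] F [-0.5 -0.7 -2.6] w 0.016
shift cm [-0.   -0.06 17.68] [ 0.02 -0.02  0.04]
```

>>> move_arm --rows '[{"translation": [0, 0, 2], "rot": [0, 0, 0], "hand": 1}, {"translation": [0, 0, 4.5], "rot": [0, 0, 0], "hand": 1}, {"translation": [0, 0, 6.5], "rot": [0, 0, 0], "hand": 1}, {"translation": [0, 0, 8.5], "rot": [0, 0, 0], "hand": 1}, {"translation": [0, 0, 10.5], "rot": [0, 0, 0], "hand": 1}, {"translation": [0, 0, 12.5], "rot": [0, 0, 0], "hand": 1}, {"translation": [0, 0, 14.5], "rot": [0, 0, 0], "hand": 1}, {"translation": [0, 0, 16], "rot": [0, 0, 0], "hand": 1}]'

```text
t: 19.72
eef_pos: [0.4499, -0.1238, 0.1643]
ee_rot: [3.141, -0.001, -2.838]
force: [0.4, 0.7, -1.6]
width: 0.0156
gripper_force: 45.0
```

```bash
python3 - <<'E'
from h import *
arm.grab_frame("scene");arm.grab_frame("scene")
delta([.4504,-.1247,.1475],-162.68)
E
```

```text
t 19.82 eef [ 0.4489 -0.124   0.1636] rot [ 179.93   -0.23 -162.61] F [-0.9 -0.1 -1.6] w 0.0159
shift cm [-0.13 -0.12  1.61] [ 0.07 -0.23  0.07]
```

>>> move_arm --rows '[{"translation": [-0.1, -0.1, 0.4], "rot": [0, 0, 0], "hand": 1}, {"translation": [-0.1, -0.1, 0.8], "rot": [0, 0, 0], "hand": 1}, {"translation": [-0.1, -0.1, 1.2], "rot": [0, 0, 0], "hand": 1}, {"translation": [-0.1, -0.1, 1.5], "rot": [0, 0, 0], "hand": 1}, {"translation": [-0.1, -0.1, 1.6], "rot": [0, 0, 0], "hand": 1}, {"translation": [-0.1, -0.1, 1.6], "rot": [0, 0, 0], "hand": 1}]'

```text
t: 20.32
eef_pos: [0.4517, -0.1255, 0.1495]
ee_rot: [3.142, -0.0, -2.839]
force: [-0.7, -0.4, -1.5]
width: 0.0156
gripper_force: 45.0
```

```bash
python3 - <<'E'
from h import *
arm.grab_frame("scene");arm.grab_frame("scene")
delta([.4504,-.1247,.1475],-162.68)
E
```

```text
t 20.42 eef [ 0.4519 -0.1255  0.1498] rot [-1.7999e+02  2.0000e-02 -1.6268e+02] F [-0.3  0.6 -1.8] w 0.0161
shift cm [0.12 0.13 0.23] [-0.01  0.02 -0.  ]
```

>>> move_arm --rows '[{"translation": [0.1, 0.1, 0.15], "rot": [0, 0, 0], "hand": 1}, {"translation": [0.1, 0.1, 0.25], "rot": [0, 0, 0], "hand": 1}, {"translation": [0.1, 0.1, 0.25], "rot": [0, 0, 0], "hand": 1}, {"translation": [0.1, 0.1, 0.25], "rot": [0, 0, 0], "hand": 1}]'

```text
t: 20.75
eef_pos: [0.4505, -0.1248, 0.1475]
ee_rot: [-3.141, 0.0, -2.839]
force: [-2.9, 1.7, 5.7]
width: 0.0156
gripper_force: 45.0
```

>>> move_arm --rows '[{"translation": [0, 0, 0], "rot": [0, 0, 0], "hand": 0.7}, {"translation": [0, 0, 0], "rot": [0, 0, 0], "hand": 0.5}, {"translation": [0, 0, 0], "rot": [0, 0, 0], "hand": 0.2}, {"translation": [0, 0, 0], "rot": [0, 0, 0], "hand": 0}, {"translation": [0, 0, 0], "rot": [0, 0, 0], "hand": 0}, {"translation": [0, 0, 0], "rot": [0, 0, 0], "hand": 0}, {"translation": [0, 0, 0], "rot": [0, 0, 0], "hand": 0}, {"translation": [0, 0, 0], "rot": [0, 0, 0], "hand": 0}]'

```text
t: 21.42
eef_pos: [0.4505, -0.1248, 0.147]
ee_rot: [-3.142, -0.0, -2.839]
force: [0.2, -0.3, 0.5]
width: 0.0636
gripper_force: 0.0
```

>>> move_arm --rows '[{"translation": [0, 0, -0.5], "rot": [0, 0, 0], "hand": 0}, {"translation": [0, 0, -2], "rot": [0, 0, 0], "hand": 0}, {"translation": [0, 0, -4], "rot": [0, 0, 0], "hand": 0}, {"translation": [0, 0, -6], "rot": [0, 0, 0], "hand": 0}, {"translation": [0, 0, -8], "rot": [0, 0, 0], "hand": 0}, {"translation": [0, 0, -10], "rot": [0, 0, 0], "hand": 0}, {"translation": [0, 0, -12], "rot": [0, 0, 0], "hand": 0}, {"translation": [0, 0, -12], "rot": [0, 0, 0], "hand": 0}]'

```text
t: 22.08
eef_pos: [0.4524, -0.1251, 0.2716]
ee_rot: [-3.139, 0.006, -2.839]
force: [1.3, -0.2, -0.2]
width: 0.0877
gripper_force: 0.0
```

```bash
python3 - <<'E'
from h import *
T=campose("wrist"); im,d=arm.grab_frame("wrist")
T=campose("wrist"); im,d=arm.grab_frame("wrist"); P=cloud("wrist",d)
hsv=cv2.cvtColor(im,cv2.COLOR_RGB2HSV).astype(int); h,s=hsv[...,0],hsv[...,1]
m=(d>0)&((h<8)|(h>172))&(s>120)&(abs(P[...,2]-.187)<.008)&(np.hypot(P[...,0]-.45,P[...,1]+.125)<.04); q=P[m]; print(m.sum(),np.percentile(q[:,2],[5,50,95]),cv2.minAreaRect(q[:,:2].astype(np.float32)))
ims,d=arm.grab_frame("scene"); P=cloud("scene",d)
m=(d>0)&(np.hypot(P[...,0]-.443,P[...,1]-.055)<.06)&(P[...,2]>.036)&(P[...,2]<.05); q=P[m]
print("lid",m.sum(),cv2.minEnclosingCircle(q[:,:2].astype(np.float32)),np.median(q[:,2]))
a=cv2.resize(ims[60:360,200:500],(500,500)); b=cv2.resize(im[80:330,150:400],(300,300)); c=np.zeros((500,800,3),np.uint8); c[:,:500]=a; c[:300,500:]=b
cv2.imwrite("pics/end.png",c[...,::-1]); print(arm.get_state()["eef_pos"])
E
```

```text
749 [0.18235507 0.18456736 0.18571978] ((0.4472613036632538, -0.12425806373357773), (0.027713729068636894, 0.014957037754356861), 17.15037727355957)
lid 696 ((0.4453279972076416, 0.055763281881809235), 0.04048357531428337) 0.04376271903561274
[ 0.4503158  -0.12473869  0.26709061]
```

View pics/end.png

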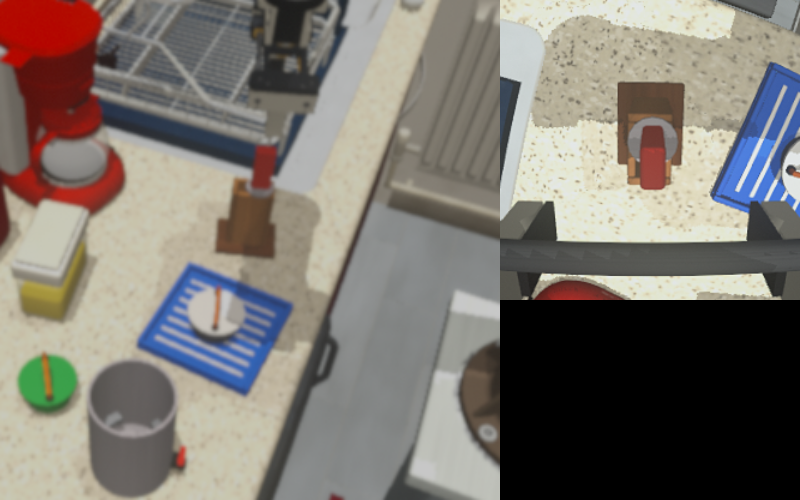

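The final views show the rod upright in its slot at (262,170), with the handle top at 0.185 m as before. The filter is level in the tray at (217,310), and the gripper is clear, so I'm handing in.

```bash
python3 -c "
from h import *
print(arm.job_done())"
```

```text
the job is handed in; nothing more can be done
None
```

I handed the job in at about 22 s; no verdict came back. In the last pictures the filter stands level in the drip tray, off the hook, and the hook rod hangs upright in its holder slot with the gripper clear.

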